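Stand the stock tablet on its kickstand at the packing bench

ROBOT

A 7-joint arm with a two-finger parallel gripper is mounted at the origin on the work surface. World frame = base frame: x ahead of the robot, y to its left, z up, the work surface at z = 0. Lengths are in m, angles in rad, forces in N, time in s.
With the tool pointing down it reaches from about 0.4 to 0.85 m from the base axis. Payload 4.4 kg.
Tool frame: the origin (TCP) lies midway between the tips of the shut fingers; the grasp point (between the pads) lies 19 mm behind it; z points along the fingers, y is the line along which they close (so a half turn about z gives the same grasp; the last joint's range is limited). The gripper opens to 94 mm and grips with 3 to 60 N. Pads are 16 mm wide; open, the fingers measure 119 mm over their backs; the gripper's body (75 mm by 177 mm) begins 78 mm behind the grasp point.
Start: joints at [-1.411, 0.628, 0.038, 1.517, -0.027, 0.996, -0.02], TCP at [0.145, 0.634, 0.205] pointing down, gripper open.
Joint ranges: [-3.06, 3.06], [-0.37, 2.12], [-1.25, 1.32], [0.18, 2.47], [-1.1, 4.24], [0.23, 1.98], [-2.94, 2.94]. Speed limits (rad/s): [2.57, 2.57, 3.14, 3.14, 3.14, 3.14, 3.14].

INTERFACE

Orientations are given as [roll, pitch, yaw] about the fixed x, y, z axes, in that order (R = Rz(yaw) Ry(pitch) Rx(roll)).
In Python, from workcell import r, vision, ticket gives the robot as it stands.
- The arm moves only by the tool step_arm, never from a script. Its argument "moves" is a list of rows, each an object with "jaw": the opening, from 0 (shut) to 1 (fully open); "dp": the shift along the world's x, y, z normalised to -1 to 1, where 1 is 50 cm, a list of three; "yaw": the turn about the world's z normalised to -1 to 1, where 1 is pi/2 rad. A call has exactly 5 rows; each row is the pose to reach, as a shift and turn from the pose commanded when the call began; what a row does not reach only later rows make up. A row lasts 1/12 s, in which the tool goes at most 41.7 mm and 7.16 degrees, less where a joint would pass 70% of its speed; a pose out of reach is approached as far as the arm can. A call with a number of a shift or a turn outside -1 to 1 is refused whole. A call with a gripper value outside its range is refused whole. The fingers move at their own pace and stop on an object; "force" is the grip in N (left out, the last holds). Time passes only in rows, so rows that repeat a pose let the fingers close, or fill a call up. It gives the time, the measured TCP pose, the force, the opening and the grip force at its end, in the units of the state.
- r.get_state(): the state, without advancing time (a new reading comes with each control period).
- vision.read_camera(name): name is "scene" or "top" or "wrist"; returns (picture, depth): 480x640x3 uint8, red, green, blue; 480x640 float32, m along the optical axis (not along the pixel's ray), 0 where there is no reading.
- vision.camera_params(name): a dict with "fx", "fy", "cx", "cy" (pixels), "view" (4x4, takes a point from world to camera coordinates). Camera axes: x right, y down, z forward; pixel columns grow to the right and rows downward; lengths in m; the calibration is good to about 2 mm. A picture is of the moment at which its call begins: read the wrist's pose just before it. camera_params takes no time and is no camera call; for the wrist camera it gives the pose at the moment of the call.
- ticket.job_done(): hands the job in; it is judged then, once.
The state is a dict: "t": time; "qpos": joint angles; "joint_velocities": joint speeds; "effort": joint torques, N m; "ee_pos": TCP position; "orientation": TCP orientation; "ft_force": force on the tool from outside, world axes, zero at the start; "wrist_torque": the same for the moment, N m; "width": opening from 0.0 (shut) to 1.0 (fully open); "gripper_force": force on a finger pad.
Only numpy, scipy, OpenCV 4.12 (cv2) and the standard library are available. Lean on these libraries where they do the work, as an engineer would, in place of code of your own. Each camera call takes 0.05 s, during which the arm holds its last target. There are 200 camera calls.

TASK

The stock tablet is parked on the green steel rest with its screen turned in. Swing the orange kickstand on its back out as far as it goes, then lift the tablet off the rest and set it down gently on the blue mat so that it stands by itself, leaning back on its kickstand, in the middle of the mat, square to it and with the screen facing the robot's side. Let go of it, and leave the carton, tape roll and scanner where they are.

Things in the scene. Friction and masses are not known exactly. Their poses are not given: they have to be found in the camera images.
- tablet_centre (a point): Centre of the rugged tablet, a dark grey slab 190 mm wide (its y), 140 mm high (its z, to the top edge), 16 mm thick (its x). Screen on the -x face, kickstand on the +x face (back). About 0.5 kg. At first it leans 35 degrees from vertical, top edge towards the robot, back up and away. Upright at yaw 0 its screen faces the robot.
- kickstand (a joint): Kickstand angle: 0 folded flat on the back, 0.785 (45 degrees) fully out at a firm stop, which carries the tablet's weight. A friction hinge (about 0.05 N m) keeps it where it is left; it may start slightly ajar. It opens by the foot swinging away from the back.
- stand_hinge (a point): Point on the kickstand's hinge line, in the middle of the tablet's width: 11 mm from its middle plane towards the back, 20 mm above the tablet centre. The line runs along the tablet's y. A black hinge block 44 mm wide reaches up to 29 mm above the tablet centre, 5 mm proud of the back. Axes as the tablet's.
- foot (a point): Middle of the kickstand's black rubber foot, a round bar 14 mm thick, 30 mm long along the tablet's y, at the free end of the orange leg (34 mm wide, 4 mm thick; it ends 3 mm short of this point). Folded, it lies 77 mm below and 6 mm farther out than the hinge: 9 mm off the back, 13 mm above the lower edge. Pinch it across its length. Axes turn with the leg.
- rest_seat (a point): Point of the fixed green rest that carries the middle of the tablet's lower edge, 30 mm above the bench. A slope 160 mm wide backs the screen up to 88 mm; the top 52 mm are free on both faces. Hooks 22 mm wide, 66 mm either side of the middle, have lips 14 mm high over the back: lift out along the slope. Base 130 x 180 mm, 4 mm thick, from 90 mm nearer to 40 mm farther.
- mat_centre (a point): Centre of the top of the fixed blue anti-slip mat, 200 mm deep (its x, away from the robot) by 280 mm wide (its y), 3 mm thick. With the kickstand fully out the tablet stands on the rear corner of its lower edge and on the foot, leaning back 27 degrees from vertical, top away from the robot; the foot's middle is then 73 mm behind that corner and 7 mm up.
- tablet: The tablet; origin at the middle of its lower edge, 70 mm below the tablet centre, same axes.
- mat: The mat; origin under its centre, 3 mm below its top.
- carton: Small cardboard carton 80 x 110 x 60 mm, bystander; origin under its centre.
- tape: Roll of brown packing tape lying flat, 100 mm across, 48 mm high, bystander; origin under its centre.
- scanner: Hand-held barcode scanner lying on its side, about 150 mm long (its y) and 33 mm high, bystander; origin under its middle.
Things that resemble listed ones, but are neither listed nor needed, are in the scene too. What is shaped like the tablet but pink or red is not meant.

How it is judged:
By the outcome, as a careful person would: the job done as asked, in the order asked, and still so for the second after the job is handed in, with the robot touching nothing.
It also fails if it takes over 58 s, if anything falls off the work surface, if the arm or the gripper's body presses on something with over 40 N, if the wrist force passes 120 N, or if a joint passes its speed limit or range.

## Working session

There is one attempt and no reset: what is moved stays moved. The work goes in short steps, Python scripts to look and compute and a tool call to move; the robot and the scene stay as the last step left them, time stands still between calls to the robot, and variables do not carry over. Pictures are saved under pics/ and viewed, at most 10 in all, crops included, and the job is handed in when it is done.

Besides the shell and the picture viewer there is one more tool, called after "Emit:" as name(argument=value, ...), one argument or row to a line, values as JSON. step_arm: Moves the arm, as the interface text tells. Scaled input: -1 to 1 covers 50 cm each way for a shift and pi/2 rad each way for a turn. Its arguments: {"type":"object","properties":{"moves":{"type":"array","items":{"type":"object","properties":{"jaw":{"type":"number"},"dp":{"type":"array","items":{"type":"number"}},"yaw":{"type":"number"}}}},"force":{"type":"number"}},"required":["moves"]}

```bash
ls; mkdir -p pics
cat > h.py <<'E'
import numpy as np, cv2
from workcell import r, vision, ticket
def cap(n):
    p=vision.camera_params(n); im,d=vision.read_camera(n); return im,d,p
def cloud(d,p):
    v,u=np.mgrid[:480,:640]
    X=np.stack([(u-p['cx'])/p['fx']*d,(v-p['cy'])/p['fy']*d,d,np.ones_like(d)],-1)
    W=X@np.linalg.inv(np.array(p['view'])).T
    W=W[...,:3]; W[d<=0]=np.nan; return W
def save(im,f): cv2.imwrite('pics/'+f,im[...,::-1])
E
python3 - <<'E'
from h import *
s=r.get_state();print(s)
a=[]
for n in('scene','top'):
    im,d,p=cap(n);a.append(im);np.savez('/tmp/%s.npz'%n,im=im,d=d,W=cloud(d,p));
    V=np.linalg.inv(p['view']);print(n,V.round(3).tolist(),p['fx'],(d>0).mean())
save(np.vstack([cv2.resize(a[0],(400,300)),cv2.resize(a[1],(400,300))]),'a.png')
save(a[0],'scene.png');save(a[1],'top.png')
E
```

```text
pics
{'t': 0.0, 'qpos': array([-1.41081106,  0.62931532,  0.03841388,  1.51837397, -0.02698459,
        0.99629604, -0.02000136]), 'joint_velocities': array([-0.00197489, -0.00127547,  0.00064356,  0.00055625, -0.00111524,
        0.00089879, -0.00130525]), 'effort': array([-2.34729850e-04, -5.49745309e+01,  1.14339776e+00, -1.86624080e+01,
       -5.22052415e-02,  2.37490679e-02,  1.62353413e-04]), 'ee_pos': array([0.1453265 , 0.63285485, 0.20457168]), 'orientation': array([-3.13971727e+00,  1.97201888e-05,  2.91583702e+00]), 'ft_force': array([ 0.79099826, -0.49569943,  0.2910895 ]), 'wrist_torque': array([-0.01351572,  0.01852917,  0.02304035]), 'gripper_force': 0.0, 'width': 0.9960418042414306}
scene [[-0.277, 0.822, -0.498, 1.0], [0.961, 0.229, -0.156, 0.175], [-0.014, -0.522, -0.853, 0.885], [0.0, 0.0, 0.0, 1.0]] 507.68491976382467 0.9958756510416666
top [[0.025, -0.982, 0.188, 0.318], [-1.0, -0.024, 0.007, 0.029], [-0.002, -0.188, -0.982, 1.215], [0.0, 0.0, 0.0, 1.0]] 581.11652453624 0.9958854166666666
```

View pics/scene.png

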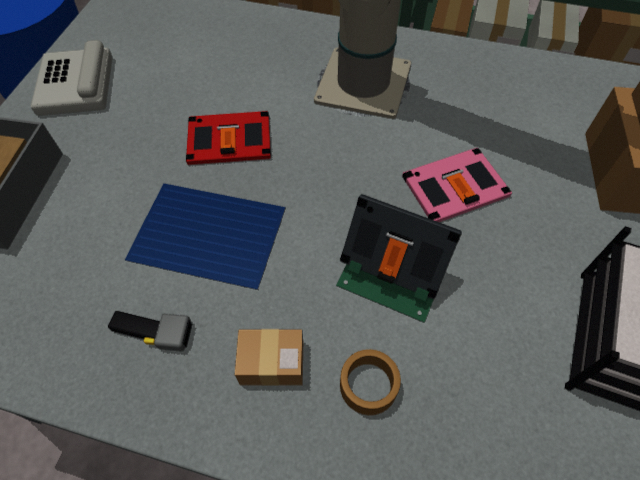

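View pics/top.png

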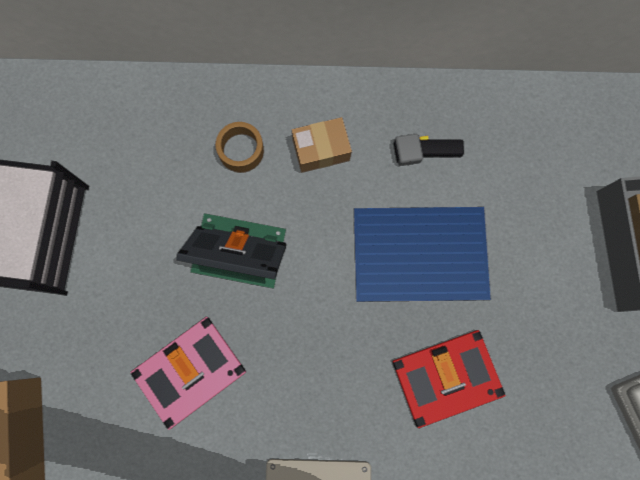

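The target is the dark grey tablet on the green rest (top px 235,247; scene px 400,245). The look-alikes are the pink slab (top 187,370) and the red slab (top 447,378), both excluded by colour and because they lie flat. The mat is at top px (421,254).

```bash
python3 - <<'E'
from h import *
for n in('scene','top'):
    z=np.load('/tmp/%s.npz'%n);im,W=z['im'],z['W'];hsv=cv2.cvtColor(im,cv2.COLOR_RGB2HSV)
    H,S,V=[hsv[...,i].astype(int) for i in range(3)]
    def comp(m,box=None):
        m=m.astype(np.uint8)
        k,l,st,c=cv2.connectedComponentsWithStats(m)
        return l==1+np.argmax(st[1:,4])
    m=comp((abs(H-110)<12)&(S>150)&(V>50)&(W[...,2]<0.03)&(abs(W[...,0]-0.45)<.25)&(abs(W[...,1]+.2)<.3)&(np.abs(W[...,2])<.02))
    P=W[m];rc=cv2.minAreaRect((P[:,:2]*1000).astype(np.float32));print(n,'mat',rc,np.nanmedian(P[:,2]))
    # tablet : points z>0.04 in neighbourhood
    X=W
    near=(abs(X[...,0]-.5)<.15)&(abs(X[...,1]-.2)<.17)
    g=(abs(H-75)<20)&(S>60)&near
    P=X[g];print('green',g.sum(),cv2.minAreaRect((P[P[:,2]<.012][:,:2]*1000).astype(np.float32)),np.nanmin(P,0),np.nanmax(P,0))
    t=near&(X[...,2]>.045)&(S<60)&(V<90)
    t=comp(t)
    P=X[t];c=np.median(P,0);Q=P
    for _ in range(5):
        c=Q.mean(0);w,v=np.linalg.eigh(np.cov(Q.T));nn=v[:,0];Q=P[abs((P-c)@nn)<.003]
    nn=nn*np.sign(nn[2]);hz=np.cross([0,0,1],nn);hz/=np.linalg.norm(hz);up=np.cross(nn,hz)
    a=(Q-c)@hz;b=(Q-c)@up
    print('tab',len(Q),'n',nn.round(3),'tilt',np.degrees(np.arcsin(nn[2])),'yaw',np.degrees(np.arctan2(nn[1],nn[0])),'a',np.percentile(a,[0.2,99.8]),'b',np.percentile(b,[.2,99.8]),'c',c.round(4))
    pc=c+hz*np.mean(np.percentile(a,[.2,99.8]))
    print('mid top-edge back',(pc+up*np.percentile(b,99.8)).round(4))
    rc=cv2.minAreaRect(np.c_[a,b].astype(np.float32)*1000);print(rc)
    o=(H<14)&(S>170)&(V>90)&near&(X[...,2]>.02)
    o=comp(o);P=X[o]-c;print('orange along hz',np.percentile(P@hz,[1,50,99]),'up',np.percentile(P@up,[1,99]),'out',np.percentile(P@nn,[2,50,98]),
       'topend',X[o][np.argmax(P@up)],'low',X[o][np.argmin(P@up)])
    x0,y0,w,h=cv2.boundingRect(t.astype(np.uint8));save(cv2.resize(im[y0-15:y0+h+40,x0-15:x0+w+25],None,fx=3,fy=3),n+'c.png')
E
python3 -c "
import cv2,numpy as np
a=cv2.imread('pics/scenec.png');b=cv2.imread('pics/topc.png');print(a.shape,b.shape)
w=max(a.shape[1],b.shape[1]);f=lambda i:cv2.copyMakeBorder(i,0,0,0,w-i.shape[1],0)
o=np.vstack([f(a),f(b)]);s=min(1,600/o.shape[0],800/w);cv2.imwrite('pics/crop.png',cv2.resize(o,None,fx=s,fy=s))"
```

```text
scene mat ((523.4818725585938, -208.9525909423828), (201.7415008544922, 279.7601623535156), 2.026002883911133) 0.002415132906968376
green 2502 ((559.7478637695312, 171.40048217773438), (179.2471160888672, 51.977848052978516), 81.1027603149414) [ 0.36030218  0.07841258 -0.00230187] [0.59738767 0.27241856 0.14562684]
tab 5156 n [ 0.806 -0.135  0.576] tilt 35.15803406168751 yaw -9.520067523576156 a [-0.09718756  0.09141897] b [-0.06881849  0.05813303] c [0.5041 0.1797 0.1018]
mid top-edge back [0.4706 0.1824 0.1493]
((-2.93719482421875, -5.9193572998046875), (128.92031860351562, 189.77415466308594), 89.93936920166016)
orange along hz [-0.01993164 -0.00312674  0.01311188] up [-0.06271357  0.00393775] out [0.00298396 0.00698462 0.01510996] topend [0.50881866 0.19174297 0.11001076] low [0.54234655 0.15365676 0.05346635]
top mat ((607.8162841796875, -287.8920593261719), (34.470008850097656, 110.59346771240234), 0.7886282801628113) 0.0035675449504737333
green 1768 ((521.1172485351562, 177.67750549316406), (177.81300354003906, 130.40087890625), 80.41548156738281) [ 0.44391685  0.0797767  -0.00371789] [0.5975681  0.27488439 0.14467051]
tab 2596 n [ 0.804 -0.135  0.579] tilt 35.34542162738848 yaw -9.5594186155289 a [-0.09268331  0.0945794 ] b [-0.07371293  0.05634039] c [0.5018 0.1756 0.106 ]
mid top-edge back [0.4698 0.1819 0.152 ]
((1.0954132080078125, -8.078903198242188), (132.9161376953125, 188.21884155273438), 89.62698364257812)
orange along hz [-0.01506981  0.00043347  0.01761317] up [-0.06911964 -0.00279739] out [0.00387145 0.00677267 0.01466218] topend [0.50855497 0.1766444  0.11034066] low [0.54627026 0.1613368  0.05142119]
(468, 480, 3) (318, 450, 3)
```

View pics/crop.png

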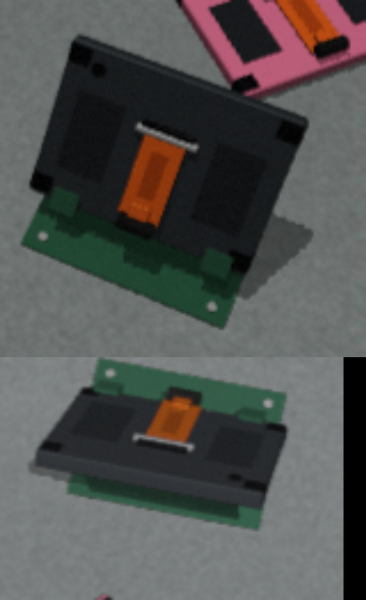

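Crop: the dark grey slab (top crop px 160,430) leans 35° at yaw −9.5° on the green rest, with its orange stand towards the far side. The size (189 mm) and seat height (31 mm) agree with the description. Foot is near (0.549, 0.169, 0.052), so I go above it.

Emit:
step_arm(
  moves=[
    {"jaw": 0.6, "dp": [0.054, -0.062, 0.0], "yaw": 0.038},
    {"jaw": 0.6, "dp": [0.108, -0.124, 0.0], "yaw": 0.038},
    {"jaw": 0.6, "dp": [0.163, -0.186, 0.0], "yaw": 0.038},
    {"jaw": 0.6, "dp": [0.217, -0.248, 0.0], "yaw": 0.038},
    {"jaw": 0.6, "dp": [0.271, -0.31, 0.0], "yaw": 0.038},
  ],
  force=10,
)

```text
t: 0.52
ee_pos: [0.2818, 0.4766, 0.2052]
orientation: [-3.141, -0.0, 2.976]
ft_force: [0.7, 0.3, -0.7]
width: 0.682
gripper_force: 0.0
```

Emit:
step_arm(
  moves=[
    {"jaw": 0.6, "dp": [0.054, -0.062, 0.0], "yaw": 0},
    {"jaw": 0.6, "dp": [0.108, -0.124, 0.0], "yaw": 0},
    {"jaw": 0.6, "dp": [0.163, -0.186, 0.0], "yaw": 0},
    {"jaw": 0.6, "dp": [0.217, -0.248, 0.0], "yaw": 0},
    {"jaw": 0.6, "dp": [0.271, -0.31, 0.0], "yaw": 0},
  ],
)

```text
t: 0.93
ee_pos: [0.4173, 0.3216, 0.2053]
orientation: [-3.141, -0.0, 2.976]
ft_force: [0.1, -0.0, -0.8]
width: 0.601
gripper_force: 0.0
```

Emit:
step_arm(
  moves=[
    {"jaw": 0.6, "dp": [0.054, -0.062, 0.0], "yaw": 0},
    {"jaw": 0.6, "dp": [0.108, -0.124, 0.0], "yaw": 0},
    {"jaw": 0.6, "dp": [0.163, -0.186, 0.0], "yaw": 0},
    {"jaw": 0.6, "dp": [0.217, -0.248, 0.0], "yaw": 0},
    {"jaw": 0.6, "dp": [0.271, -0.31, 0.0], "yaw": 0},
  ],
)

```text
t: 1.35
ee_pos: [0.5528, 0.1667, 0.2053]
orientation: [-3.141, -0.001, 2.975]
ft_force: [0.9, 1.0, -0.5]
width: 0.598
gripper_force: 0.0
```

Exactly on target. Wrist view to refine the foot.

Run:
```python
from h import *
im,d,p=cap('wrist');W=cloud(d,p);np.savez('/tmp/w.npz',im=im,W=W)
save(im,'w1.png')
c=np.array([.5031,.1764,.0886]);t=np.radians(-9.55);h=np.array([np.cos(t),np.sin(t),0]);l=np.array([-np.sin(t),np.cos(t),0])
hsv=cv2.cvtColor(im,cv2.COLOR_RGB2HSV);H,S,V=[hsv[...,i].astype(int) for i in range(3)]
u=-.5736*h+np.array([0,0,.8192]);n=.8192*h+np.array([0,0,.5736])
L=W-c;a,b,o=L@l,L@u,L@n
org=(H<14)&(S>170)&(V>60)&(abs(a)<.04)&(abs(b)<.08)
print('orange a',np.percentile(a[org],[1,50,99]),'b',np.percentile(b[org],[1,99]),'o',np.percentile(o[org],[2,50,98]))
ft=(V<50)&(abs(a)<.03)&(b<-.035)&(b>-.075)&(o>.012)
print('foot',ft.sum(),[np.percentile(q[ft],[2,50,98]) for q in(a,b,o)])
bk=(S<60)&(abs(a)<.09)&(abs(a)>.03)&(b>-.05)&(b<.065)&(abs(o-.008)<.01)
print('back o',np.percentile(o[bk],[10,50,90]))
```

```text
orange a [-0.0160571   0.00045525  0.01688069] b [-0.04961083  0.01621169] o [0.01343917 0.01545146 0.02305357]
foot 370 [array([-0.0133299 ,  0.00041602,  0.01416067]), array([-0.05556769, -0.0511926 , -0.04887255]), array([0.01907192, 0.02578952, 0.02846049])]
back o [0.00813133 0.00874014 0.00937529]
```

View pics/w1.png

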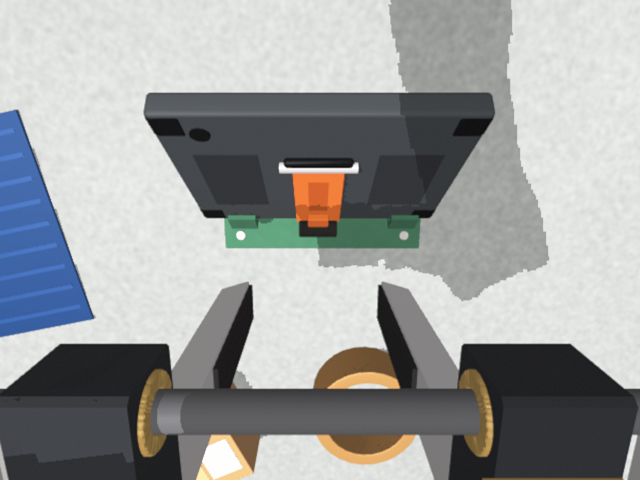

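The wrist view shows the foot at px (318,229) and the frame model holds to about 1 mm. The stand is ajar about 3°, with the foot at (0.552, 0.1685, 0.054). I descend and pinch its ends.

Emit:
step_arm(
  moves=[
    {"jaw": 0.6, "dp": [0.003, 0.003, -0.075], "yaw": 0},
    {"jaw": 0.6, "dp": [0.003, 0.003, -0.15], "yaw": 0},
    {"jaw": 0.6, "dp": [0.003, 0.003, -0.22], "yaw": 0},
    {"jaw": 0.6, "dp": [0.003, 0.003, -0.28], "yaw": 0},
    {"jaw": 0.6, "dp": [0.003, 0.003, -0.322], "yaw": 0},
  ],
)

```text
t: 1.82
ee_pos: [0.5528, 0.1696, 0.0419]
orientation: [-3.141, -0.001, 2.975]
ft_force: [10.4, -4.8, 32.2]
width: 0.599
gripper_force: 14.3
```

Emit:
step_arm(
  moves=[
    {"jaw": 0.4, "dp": [0, 0, 0]},
    {"jaw": 0.25, "dp": [0, 0, 0]},
    {"jaw": 0.2, "dp": [0, 0, 0]},
    {"jaw": 0.2, "dp": [0, 0, 0]},
    {"jaw": 0.2, "dp": [0, 0, 0]},
  ],
  force=10,
)

```text
schema error: expected keys jaw, dp, yaw
```

Fingertips touch something (likely the back), so I back off up and outward.

Emit:
step_arm(
  moves=[
    {"jaw": 0.6, "dp": [0.004, -0.001, 0.012], "yaw": 0},
    {"jaw": 0.6, "dp": [0.008, -0.001, 0.016], "yaw": 0},
    {"jaw": 0.6, "dp": [0.008, -0.001, 0.016], "yaw": 0},
    {"jaw": 0.6, "dp": [0.008, -0.001, 0.016], "yaw": 0},
    {"jaw": 0.6, "dp": [0.008, -0.001, 0.016], "yaw": 0},
  ],
)

```text
t: 2.23
ee_pos: [0.5576, 0.1698, 0.0533]
orientation: [3.141, 0.001, 2.976]
ft_force: [-0.3, 0.3, 0.3]
width: 0.599
gripper_force: 0.0
```

Run:
```python
from h import *
print(r.get_state()['wrist_torque'])
im,d,p=cap('wrist');save(im,'w2.png')
```

```text
[ 0.0001188  -0.01750866 -0.01656907]
```

View pics/w2.png

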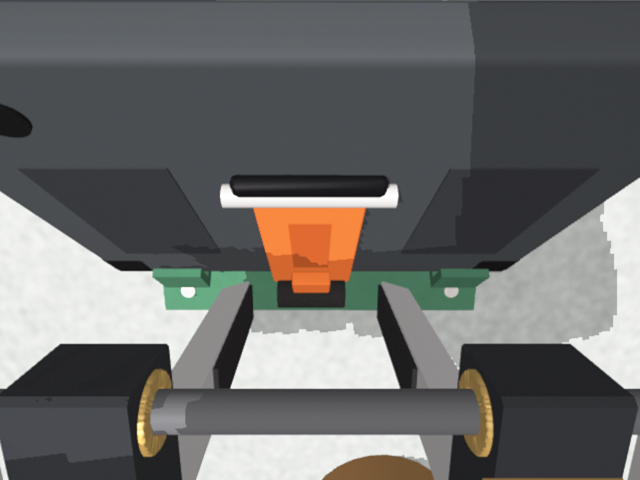

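Clear now: foot at px (311,294), fingers either side. I go in with a small correction and pinch.

Emit:
step_arm(
  moves=[
    {"jaw": 0.6, "dp": [-0.002, -0.003, -0.004], "yaw": 0},
    {"jaw": 0.6, "dp": [-0.004, -0.003, -0.008], "yaw": 0},
    {"jaw": 0.6, "dp": [-0.005, -0.003, -0.011], "yaw": 0},
    {"jaw": 0.5, "dp": [-0.005, -0.003, -0.011], "yaw": 0},
    {"jaw": 0.4, "dp": [-0.005, -0.003, -0.011], "yaw": 0},
  ],
)

```text
t: 2.7
ee_pos: [0.5548, 0.168, 0.0468]
orientation: [-3.141, -0.0, 2.975]
ft_force: [-0.6, -1.0, -0.0]
width: 0.493
gripper_force: 0.0
```

Emit:
step_arm(
  moves=[
    {"jaw": 0.35, "dp": [0, 0, 0], "yaw": 0},
    {"jaw": 0.3, "dp": [0, 0, 0], "yaw": 0},
    {"jaw": 0.2, "dp": [0, 0, 0], "yaw": 0},
    {"jaw": 0.2, "dp": [0, 0, 0], "yaw": 0},
    {"jaw": 0.2, "dp": [0, 0, 0], "yaw": 0},
  ],
  force=10,
)

```text
t: 3.12
ee_pos: [0.5553, 0.1684, 0.047]
orientation: [3.141, 0.001, 2.976]
ft_force: [1.7, 0.1, -0.4]
width: 0.32
gripper_force: 12.5
```

Width 30 mm, so the foot is held. I swing it along the arc about the hinge.

Emit:
step_arm(
  moves=[
    {"jaw": 0.2, "dp": [0.007, -0.001, 0.0075], "yaw": 0},
    {"jaw": 0.2, "dp": [0.0136, -0.002, 0.015], "yaw": 0},
    {"jaw": 0.2, "dp": [0.02, -0.003, 0.024], "yaw": 0},
    {"jaw": 0.2, "dp": [0.026, -0.004, 0.033], "yaw": 0},
    {"jaw": 0.2, "dp": [0.031, -0.005, 0.042], "yaw": 0},
  ],
)

```text
t: 3.53
ee_pos: [0.5722, 0.1653, 0.0688]
orientation: [3.141, 0.002, 2.975]
ft_force: [4.4, 0.0, -3.7]
width: 0.315
gripper_force: 12.1
```

Emit:
step_arm(
  moves=[
    {"jaw": 0.2, "dp": [0.005, -0.001, 0.01], "yaw": 0},
    {"jaw": 0.2, "dp": [0.009, -0.0015, 0.02], "yaw": 0},
    {"jaw": 0.2, "dp": [0.0125, -0.002, 0.03], "yaw": 0},
    {"jaw": 0.2, "dp": [0.015, -0.0025, 0.042], "yaw": 0},
    {"jaw": 0.2, "dp": [0.0165, -0.003, 0.05], "yaw": 0},
  ],
)

```text
t: 3.95
ee_pos: [0.5808, 0.1639, 0.0944]
orientation: [3.14, 0.004, 2.975]
ft_force: [5.3, 0.4, -3.3]
width: 0.318
gripper_force: 13.5
```

Emit:
step_arm(
  moves=[
    {"jaw": 0.2, "dp": [0.001, 0, 0.005], "yaw": 0},
    {"jaw": 0.2, "dp": [0.001, 0, 0.01], "yaw": 0},
    {"jaw": 0.2, "dp": [0.0015, 0, 0.013], "yaw": 0},
    {"jaw": 0.2, "dp": [0.0015, 0, 0.016], "yaw": 0},
    {"jaw": 0.2, "dp": [0.0015, 0, 0.016], "yaw": 0},
  ],
)

```text
t: 4.37
ee_pos: [0.5807, 0.1639, 0.0999]
orientation: [3.141, 0.002, 2.975]
ft_force: [7.4, 1.0, -15.5]
width: 0.319
gripper_force: 13.4
```

```bash
cat >> h.py <<'E'
def frame(yawdeg,tilt):
    t=np.radians(yawdeg);k=np.radians(tilt);h=np.array([np.cos(t),np.sin(t),0]);l=np.array([-np.sin(t),np.cos(t),0]);z=np.array([0,0,1.])
    return l,np.sin(k)*h+np.cos(k)*z,np.cos(k)*h-np.sin(k)*z   # l,u,n ; tilt + = top away
E
python3 - <<'E'
from h import *
print(r.get_state()['ee_pos'])
c=np.array([.5031,.1764,.0886]);l,u,n=frame(-9.55,-35)
for k in('scene','top'):
    im,d,p=cap(k);W=cloud(d,p);hsv=cv2.cvtColor(im,cv2.COLOR_RGB2HSV);H,S,V=[hsv[...,i].astype(int) for i in range(3)]
    L=W-c;a,b,o=L@l,L@u,L@n
    m=(H<14)&(S>170)&(V>60)&(abs(a)<.025)&(abs(b)<.08)&(o<.1)
    f=np.polyfit(b[m],o[m],1) if m.sum()>20 else None
    print(k,m.sum(),'b',np.percentile(b[m],[2,98]),'o',np.percentile(o[m],[2,98]),'fit',f)
    bk=(S<60)&(abs(a)<.09)&(abs(a)>.03)&(b>-.05)&(b<.08)&(abs(o-.008)<.01)
    print('back',np.percentile(o[bk],[10,50,90]),'top',np.percentile(b[bk],99.5))
E
```

```text
[0.58072518 0.16385096 0.09993781]
scene 204 b [-0.0269135  -0.00163275] o [0.00909645 0.06754357] fit [-0.64260874  0.04037884]
back [0.00489033 0.00809707 0.01069173] top 0.06871870473868673Traceback (most recent call last):
  File "<stdin>", line 9, in <module>
    return _quantile_unchecked(
        a, q, axis, out, overwrite_input, method, keepdims, weights)
    return _ureduce(a,
                    func=_quantile_ureduce_func,
    ...<5 lines>...
                    overwrite_input=overwrite_input,
                    method=method)
    r = func(a, **kwargs)
    result = _quantile(arr,
                       quantiles=q,
    ...<2 lines>...
                       out=out,
                       weights=wgt)
    slices_having_nans = np.isnan(arr[-1, ...])
                                  ~~~^^^^^^^^^
IndexError: index -1 is out of bounds for axis 0 with size 0
```

The leg is hard against its stop (15 N reaction, leg end 67 mm out as calculated). I release it, rise, and turn a quarter for the top edge.

Emit:
step_arm(
  moves=[
    {"jaw": 0.2, "dp": [0, 0, -0.006], "yaw": 0},
    {"jaw": 0.45, "dp": [0, 0, -0.006], "yaw": 0},
    {"jaw": 0.6, "dp": [0, 0, -0.006], "yaw": 0},
    {"jaw": 0.6, "dp": [0, 0, -0.006], "yaw": 0},
    {"jaw": 0.6, "dp": [0, 0, 0.03], "yaw": 0},
  ],
)

```text
t: 4.88
ee_pos: [0.5756, 0.1634, 0.1135]
orientation: [-3.138, -0.008, 2.976]
ft_force: [-2.0, -0.4, 0.6]
width: 0.565
gripper_force: 0.0
```

Emit:
step_arm(
  moves=[
    {"jaw": 0.6, "dp": [0, 0, 0.06], "yaw": 0},
    {"jaw": 0.6, "dp": [0, 0, 0.13], "yaw": 0},
    {"jaw": 0.75, "dp": [0, 0, 0.21], "yaw": -0.078},
    {"jaw": 0.75, "dp": [-0.02, 0, 0.21], "yaw": -0.156},
    {"jaw": 0.75, "dp": [-0.05, 0.01, 0.21], "yaw": -0.234},
  ],
)

```text
t: 5.3
ee_pos: [0.5558, 0.1682, 0.2239]
orientation: [3.138, 0.003, 2.6]
ft_force: [-0.1, -0.0, 0.2]
width: 0.745
gripper_force: 0.0
```

Emit:
step_arm(
  moves=[
    {"jaw": 0.75, "dp": [-0.04, 0.005, 0], "yaw": -0.078},
    {"jaw": 0.75, "dp": [-0.08, 0.01, 0], "yaw": -0.156},
    {"jaw": 0.75, "dp": [-0.12, 0.015, 0], "yaw": -0.234},
    {"jaw": 0.75, "dp": [-0.15, 0.02, 0], "yaw": -0.312},
    {"jaw": 0.75, "dp": [-0.167, 0.025, 0], "yaw": -0.39},
  ],
)

```text
t: 5.72
ee_pos: [0.4673, 0.1818, 0.2211]
orientation: [-3.138, -0.002, 1.99]
ft_force: [0.4, -0.6, 0.3]
width: 0.748
gripper_force: 0.0
```

Emit:
step_arm(
  moves=[
    {"jaw": 0.75, "dp": [0, 0, 0], "yaw": -0.078},
    {"jaw": 0.75, "dp": [0, 0, 0], "yaw": -0.156},
    {"jaw": 0.75, "dp": [0, 0, 0], "yaw": -0.234},
    {"jaw": 0.75, "dp": [0, 0, 0], "yaw": -0.312},
    {"jaw": 0.75, "dp": [0, 0, 0], "yaw": -0.376},
  ],
)

```text
t: 6.13
ee_pos: [0.4693, 0.1818, 0.2211]
orientation: [-3.139, -0.0, 1.399]
ft_force: [-0.1, -0.5, -0.7]
width: 0.753
gripper_force: 0.0
```

Run:
```python
from h import *
s=r.get_state();print(s['t'],s['ee_pos'],s['orientation'],s['qpos'].round(2))
im,d,p=cap('scene');save(cv2.resize(im[120:340,250:520],None,fx=2.5,fy=2.5),'s2.png')
c=np.array([.5031,.1764,.0886]);l,u,n=frame(-9.55,-35)
for k in('wrist','top','scene'):
    im,d,p=cap(k);W=cloud(d,p);hsv=cv2.cvtColor(im,cv2.COLOR_RGB2HSV);H,S,V=[hsv[...,i].astype(int) for i in range(3)]
    L=W-c;a,b,o=L@l,L@u,L@n
    bk=(S<60)&(abs(a)<.11)&(b>-.05)&(b<.09)&(abs(o-.008)<.004)
    if bk.sum()>50: print(k,bk.sum(),'back',np.percentile(o[bk],[10,50,90]),'top',np.percentile(b[bk],99.5),'a',np.percentile(a[bk],[.5,99.5]))
    m=(H<14)&(S>170)&(V>60)&(abs(a)<.025)&(abs(b)<.08)&(o<.1)&(o>.015)
    if m.sum()>20: print('org b',np.percentile(b[m],[2,98]),'o',np.percentile(o[m],[2,98]),np.degrees(np.arctan(np.polyfit(o[m],b[m],1)[0])))
```

```text
6.1333 [0.46934291 0.18175691 0.22107791] [-3.13885228e+00 -5.50495562e-05  1.39922044e+00] [-0.76  0.44  0.48  1.91 -0.26  0.86 -0.32]
wrist 20381 back [0.00700953 0.008039   0.00903341] top 0.07079441959919984 a [-0.09213229  0.09404845]
org b [-0.02730927  0.01281065] o [0.02175097 0.06642805] -40.899126103861136
top 1370 back [0.00733087 0.00898873 0.01065837] top 0.07071598227502957 a [-0.09428886  0.00496837]
org b [-0.0281849   0.01658962] o [0.01696961 0.0659518 ] -41.68658258836414
scene 5105 back [0.00586572 0.00799648 0.01004847] top 0.06812293670638415 a [-0.09332396  0.09439294]
org b [-0.0271459   0.01577075] o [0.01629291 0.06730845] -41.17512845831203
```

View pics/s2.png

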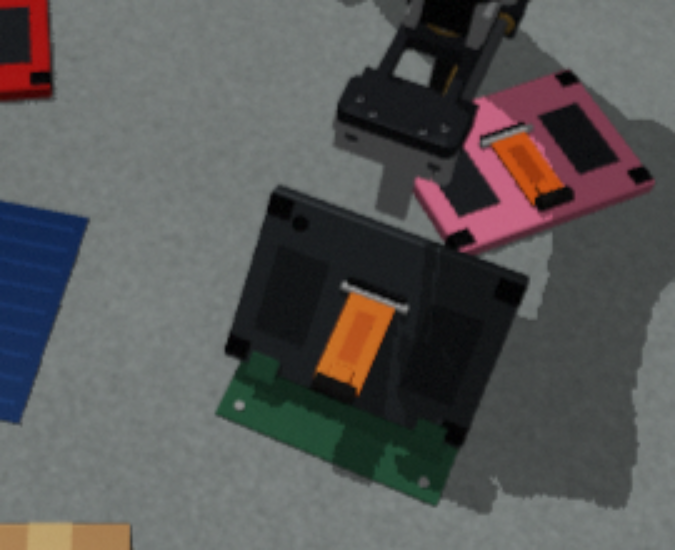

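The picture shows the stand out (orange leg at px 355,340) and the tablet still on the rest; the leg angle of 49° from the back matches the stop. I lower over the top edge and close.

Emit:
step_arm(
  moves=[
    {"jaw": 0.75, "dp": [0.003, 0, -0.05], "yaw": 0.003},
    {"jaw": 0.75, "dp": [0.006, 0, -0.1], "yaw": 0.003},
    {"jaw": 0.75, "dp": [0.006, 0, -0.14], "yaw": 0.003},
    {"jaw": 0.75, "dp": [0.006, 0, -0.17], "yaw": 0.003},
    {"jaw": 0.75, "dp": [0.006, 0, -0.19], "yaw": 0.003},
  ],
)

```text
t: 6.75
ee_pos: [0.4727, 0.1813, 0.1245]
orientation: [-3.139, 0.001, 1.411]
ft_force: [0.1, 0.5, 1.7]
width: 0.755
gripper_force: 0.0
```

Emit:
step_arm(
  moves=[
    {"jaw": 0.6, "dp": [0, 0, 0], "yaw": 0},
    {"jaw": 0.5, "dp": [0, 0, 0], "yaw": 0},
    {"jaw": 0.4, "dp": [0, 0, 0], "yaw": 0},
    {"jaw": 0.3, "dp": [0, 0, 0], "yaw": 0},
    {"jaw": 0.25, "dp": [0, 0, 0], "yaw": 0},
  ],
  force=15,
)

```text
t: 7.17
ee_pos: [0.4746, 0.1818, 0.1269]
orientation: [3.14, -0.001, 1.41]
ft_force: [1.0, -0.4, 0.9]
width: 0.432
gripper_force: 0.0
```

Emit:
step_arm(
  moves=[
    {"jaw": 0.25, "dp": [0, 0, 0], "yaw": 0},
    {"jaw": 0.2, "dp": [0, 0, 0], "yaw": 0},
    {"jaw": 0.15, "dp": [0, 0, 0], "yaw": 0},
    {"jaw": 0.1, "dp": [0, 0, 0], "yaw": 0},
    {"jaw": 0.1, "dp": [0, 0, 0], "yaw": 0},
  ],
  force=25,
)

```text
t: 7.58
ee_pos: [0.4734, 0.1818, 0.1264]
orientation: [-3.141, -0.0, 1.41]
ft_force: [-2.6, 0.2, 5.3]
width: 0.293
gripper_force: 22.9
```

Gripped at 27.6 mm across, which fits the tilted slab. I lift along the slope past the lips.

Emit:
step_arm(
  moves=[
    {"jaw": 0.05, "dp": [-0.0056, 0.001, 0.0082], "yaw": 0},
    {"jaw": 0.05, "dp": [-0.0113, 0.002, 0.0164], "yaw": 0},
    {"jaw": 0.05, "dp": [-0.017, 0.003, 0.0246], "yaw": 0},
    {"jaw": 0.05, "dp": [-0.0226, 0.004, 0.0328], "yaw": 0},
    {"jaw": 0.05, "dp": [-0.028, 0.005, 0.041], "yaw": 0},
  ],
  force=25,
)

```text
t: 8.0
ee_pos: [0.462, 0.1838, 0.1473]
orientation: [3.137, -0.001, 1.409]
ft_force: [5.5, -1.4, -4.6]
width: 0.28
gripper_force: 23.1
```

```bash
cat >> h.py <<'E'
def fitback(k,c,l):
    """plane of the tablet's dark back near c; prints lean, yaw, top edge"""
    im,d,p=cap(k);W=cloud(d,p);hsv=cv2.cvtColor(im,cv2.COLOR_RGB2HSV);S,V=hsv[...,1].astype(int),hsv[...,2]
    L=W-c;m=(S<70)&(V<110)&(abs(L@l)<.09)&(abs(L@l)>.028)&(np.linalg.norm(L,axis=-1)<.12)&(W[...,2]>.03)
    P=W[m]; best=None;rng=np.random.default_rng(0)
    for _ in range(200):
        q=P[rng.choice(len(P),3)];nn=np.cross(q[1]-q[0],q[2]-q[0]);nn/=np.linalg.norm(nn)+1e-12
        i=abs((P-q[0])@nn)<.002
        if best is None or i.sum()>best.sum(): best=i
    Q=P[best];q=Q.mean(0);nn=np.linalg.svd(Q-q,full_matrices=False)[2][2];nn*=np.sign(nn[0])
    print(k,len(Q),'lean(+away)',np.degrees(np.arcsin(-nn[2])).round(1),'yaw',np.degrees(np.arctan2(nn[1],nn[0])).round(2),'min',np.percentile(Q,.5,0).round(4),'max',np.percentile(Q,99.5,0).round(4))
    return im,W
E
python3 - <<'E'
from h import *
l,u,n=frame(-9.55,-35);c=np.array([.5031,.1764,.0886])+.025*u
im,W=fitback('scene',c,l)
E
```

```text
scene 3590 lean(+away) -33.4 yaw -9.6 min [0.4503 0.0867 0.0541] max [0.5464 0.2675 0.1684]
```

Emit:
step_arm(
  moves=[
    {"jaw": 0.05, "dp": [-0.006, 0.001, 0.008], "yaw": 0},
    {"jaw": 0.05, "dp": [-0.011, 0.002, 0.016], "yaw": 0},
    {"jaw": 0.05, "dp": [-0.006, 0.002, 0.026], "yaw": 0},
    {"jaw": 0.05, "dp": [0.004, 0.001, 0.036], "yaw": 0},
    {"jaw": 0.05, "dp": [0.014, -0.001, 0.046], "yaw": 0},
  ],
  force=30,
)

```text
t: 8.47
ee_pos: [0.4676, 0.1835, 0.1699]
orientation: [3.141, 0.0, 1.41]
ft_force: [2.5, 0.0, -3.3]
width: 0.235
gripper_force: 27.2
```

Emit:
step_arm(
  moves=[
    {"jaw": 0.05, "dp": [0.014, -0.002, 0.012], "yaw": 0},
    {"jaw": 0.05, "dp": [0.028, -0.004, 0.024], "yaw": 0},
    {"jaw": 0.05, "dp": [0.042, -0.007, 0.036], "yaw": 0},
    {"jaw": 0.05, "dp": [0.056, -0.009, 0.048], "yaw": 0},
    {"jaw": 0.05, "dp": [0.07, -0.012, 0.06], "yaw": 0},
  ],
)

```text
t: 8.88
ee_pos: [0.5016, 0.1775, 0.1997]
orientation: [-3.139, 0.0, 1.41]
ft_force: [1.6, -0.2, -5.8]
width: 0.173
gripper_force: 29.2
```

Emit:
step_arm(
  moves=[
    {"jaw": 0.05, "dp": [0.014, -0.002, 0.015], "yaw": 0},
    {"jaw": 0.05, "dp": [0.028, -0.004, 0.03], "yaw": 0},
    {"jaw": 0.05, "dp": [0.042, -0.007, 0.045], "yaw": 0},
    {"jaw": 0.05, "dp": [0.042, -0.007, 0.06], "yaw": 0},
    {"jaw": 0.05, "dp": [0.042, -0.007, 0.075], "yaw": 0},
  ],
)

```text
t: 9.3
ee_pos: [0.5219, 0.1738, 0.237]
orientation: [-3.139, 0.001, 1.409]
ft_force: [-0.1, 0.1, -5.6]
width: 0.167
gripper_force: 29.9
```

Run:
```python
from h import *
s=r.get_state();e=s['ee_pos'];print(e,s['width'],s['gripper_force'],s['ft_force'])
l,u,n=frame(-9.55,-15);c=e-[0,0,.045]
im,W=fitback('scene',c,l);save(im[60:400,200:560],'s3.png')
```

```text
[0.52189693 0.17379709 0.23703164] 0.16675869101969767 29.88447904586792 [-0.10998217  0.08137275 -5.59965904]
scene 2893 lean(+away) -0.8 yaw -9.16 min [0.5155 0.0841 0.1149] max [0.5458 0.2607 0.2516]
```

View pics/s3.png

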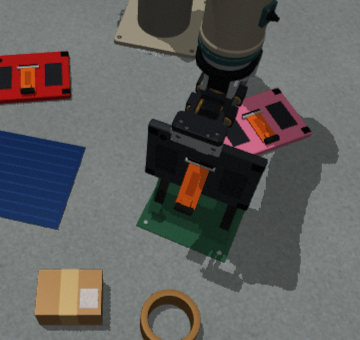

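The slab hangs upright in the grip (crop px 205,165): width 15.7 mm, lean −0.8°, back clear of the rest. Now I measure the mat accurately.

Run:
```python
from h import *
for k in('scene','top'):
    im,d,p=cap(k);hsv=cv2.cvtColor(im,cv2.COLOR_RGB2HSV);H,S,V=[hsv[...,i].astype(int) for i in range(3)]
    W=cloud(d,p);m=((abs(H-110)<15)&(S>120)&(V>30)&(abs(W[...,0]-.5)<.2)&(abs(W[...,1]+.2)<.25)).astype(np.uint8)
    cs,_=cv2.findContours(cv2.morphologyEx(m,cv2.MORPH_CLOSE,np.ones((5,5))),0,cv2.CHAIN_APPROX_NONE);ct=max(cs,key=cv2.contourArea)[:,0].astype(float)
    V=np.linalg.inv(p['view']);R=np.c_[(ct[:,0]-p['cx'])/p['fx'],(ct[:,1]-p['cy'])/p['fy'],np.ones(len(ct))]@V[:3,:3].T
    P=V[:3,3]+R*((.003-V[2,3])/R[:,2])[:,None]
    print(k,cv2.minAreaRect((P[:,:2]*1000).astype(np.float32)))
    q=P[:,:2]
    c=(q.max(0)+q.min(0))/2
    for s in(1,-1):
        e=q[(abs(q[:,1]-c[1])<.11)&((q[:,0]-c[0])*s>.08)];f=np.polyfit(e[:,1],e[:,0],1);print('edge y-dir',s,'yaw',np.degrees(np.arctan(-f[0])).round(2))
```

```text
scene ((524.251708984375, -207.87545776367188), (198.69471740722656, 278.6684875488281), 2.169471025466919)
edge y-dir 1 yaw 2.2
edge y-dir -1 yaw 2.15
top ((524.5697631835938, -208.4986114501953), (197.51446533203125, 276.8236083984375), 2.046168088912964)
edge y-dir 1 yaw 1.9
edge y-dir -1 yaw 1.96
```

Mat centre is (0.5244, −0.2083), yaw +2.05°, with two views agreeing and the size right. I carry the tablet over.

Emit:
step_arm(
  moves=[
    {"jaw": 0.05, "dp": [0, -0.02, 0.02], "yaw": 0.008},
    {"jaw": 0.05, "dp": [-0.005, -0.06, 0.04], "yaw": 0.016},
    {"jaw": 0.05, "dp": [-0.012, -0.12, 0.04], "yaw": 0.026},
    {"jaw": 0.05, "dp": [-0.018, -0.18, 0.04], "yaw": 0.034},
    {"jaw": 0.05, "dp": [-0.024, -0.24, 0.04], "yaw": 0.042},
  ],
  force=40,
)

```text
t: 9.87
ee_pos: [0.51, 0.0522, 0.2574]
orientation: [-3.141, 0.0, 1.477]
ft_force: [0.7, -0.5, -5.0]
width: 0.162
gripper_force: 39.9
```

Emit:
step_arm(
  moves=[
    {"jaw": 0.05, "dp": [-0.005, -0.06, 0], "yaw": 0.008},
    {"jaw": 0.05, "dp": [-0.01, -0.12, 0], "yaw": 0.016},
    {"jaw": 0.05, "dp": [-0.015, -0.18, 0], "yaw": 0.026},
    {"jaw": 0.05, "dp": [-0.02, -0.24, 0], "yaw": 0.034},
    {"jaw": 0.05, "dp": [-0.026, -0.3, 0], "yaw": 0.042},
  ],
)

```text
t: 10.28
ee_pos: [0.4968, -0.0979, 0.2574]
orientation: [-3.141, -0.0, 1.542]
ft_force: [0.5, -0.4, -5.1]
width: 0.168
gripper_force: 39.9
```

Emit:
step_arm(
  moves=[
    {"jaw": 0.05, "dp": [-0.005, -0.06, 0], "yaw": 0.008},
    {"jaw": 0.05, "dp": [-0.01, -0.12, 0], "yaw": 0.016},
    {"jaw": 0.05, "dp": [-0.015, -0.17, 0], "yaw": 0.026},
    {"jaw": 0.05, "dp": [-0.018, -0.21, 0], "yaw": 0.034},
    {"jaw": 0.05, "dp": [-0.021, -0.227, 0], "yaw": 0.042},
  ],
)

```text
t: 10.7
ee_pos: [0.4857, -0.2142, 0.2576]
orientation: [-3.141, 0.003, 1.604]
ft_force: [0.3, -0.7, -5.3]
width: 0.166
gripper_force: 39.9
```

Run:
```python
from h import *
r.get_state()
s=r.get_state();e=s['ee_pos'];print(s['t'],e,s['orientation'],s['width'],s['ft_force'],s['joint_velocities'].max())
l,u,n=frame(2,0);c=e-[0,0,.055]
for k in('scene','top'):
    im,W=fitback(k,c,l)
    L=W-c;m=(abs(L@l)<.12)&(abs(L[...,2])<.09)&(np.abs((L@frame(2,0)[2])-.008)<.006);P=L[m];
    print(k,'lat',np.percentile(P@l,[1,99]),'z',np.percentile(W[m][:,2],[1,99]))
```

```text
10.7 [ 0.48566221 -0.21415128  0.25756572] [-3.14098885e+00  2.67789103e-03  1.60365474e+00] 0.1658490434487583 [ 0.32294508 -0.72284177 -5.29008908] 0.2970779860726689
scene 2431 lean(+away) -0.9 yaw 2.03 min [ 0.49   -0.3031  0.1337] max [ 0.4997 -0.1244  0.2717]
scene lat [-0.0913504   0.09513552] z [0.1354422  0.27209955]
top 588 lean(+away) 4.0 yaw 2.04 min [ 0.4748 -0.1861  0.1522] max [ 0.491  -0.125   0.2753]
top lat [0.00672993 0.0949427 ] z [0.14615898 0.28752854]
```

Yaw matches the mat and the bottom edge is at z≈0.132. I lower to about 7 mm above the mat, then creep.

Emit:
step_arm(
  moves=[
    {"jaw": 0.05, "dp": [0.0015, 0.003, -0.04], "yaw": 0},
    {"jaw": 0.05, "dp": [0.0015, 0.005, -0.1], "yaw": 0},
    {"jaw": 0.05, "dp": [0.0015, 0.005, -0.16], "yaw": 0},
    {"jaw": 0.05, "dp": [0.0015, 0.005, -0.21], "yaw": 0},
    {"jaw": 0.05, "dp": [0.0015, 0.005, -0.242], "yaw": 0},
  ],
)

```text
t: 11.22
ee_pos: [0.4868, -0.2046, 0.1337]
orientation: [-3.138, -0.003, 1.609]
ft_force: [-0.2, 1.1, -4.5]
width: 0.163
gripper_force: 39.9
```

Emit:
step_arm(
  moves=[
    {"jaw": 0.05, "dp": [0, 0, -0.002], "yaw": 0},
    {"jaw": 0.05, "dp": [0, 0, -0.004], "yaw": 0},
    {"jaw": 0.05, "dp": [0, 0, -0.006], "yaw": 0},
    {"jaw": 0.05, "dp": [0, 0, -0.008], "yaw": 0},
    {"jaw": 0.05, "dp": [0, 0, -0.01], "yaw": 0},
  ],
)

```text
t: 11.63
ee_pos: [0.4892, -0.2072, 0.1322]
orientation: [3.139, 0.001, 1.608]
ft_force: [-0.1, 0.5, -4.9]
width: 0.167
gripper_force: 39.9
```

Run:
```python
from h import *
for k in('scene','scene','top'):
    s=r.get_state();e=s['ee_pos'];print(s['t'],e,s['orientation'])
    l,u,n=frame(2,0);c=e-[0,0,.055]
    im,W=fitback(k,c,l)
    L=W-c;m=(abs(L@l)<.12)&(W[...,2]>.03)&(abs(L[...,2])<.09)&(np.abs((L@n)-.008)<.006);P=L[m]
    hg=np.percentile(P@l,[.5,99.5]);print(k,'lat',hg,'mid y',c[1]+hg.mean(),'z',np.percentile(W[m][:,2],[1,99]))
```

```text
11.6333 [ 0.48919747 -0.20715253  0.132199  ] [3.13918998e+00 6.92922175e-04 1.60764987e+00]
scene 1391 lean(+away) -1.3 yaw 2.24 min [ 0.4928 -0.296   0.0311] max [ 0.5036 -0.1174  0.1464]
scene lat [-0.09243662  0.0956639 ] mid y -0.2055388828034475 z [0.03168297 0.14708743]
11.6833 [ 0.48889527 -0.20706496  0.13182545] [3.13985756e+00 4.37172920e-04 1.60757702e+00]
scene 1355 lean(+away) -1.3 yaw 2.31 min [ 0.4928 -0.296   0.0307] max [ 0.5033 -0.1172  0.1469]
scene lat [-0.09196117  0.09578752] mid y -0.2051517859108169 z [0.03156074 0.1471782 ]
11.7333 [ 0.48870569 -0.20701117  0.13170259] [3.14028457e+00 2.47833770e-04 1.60748606e+00]
top 370 lean(+away) 4.6 yaw 4.53 min [ 0.478  -0.1746  0.0309] max [ 0.494  -0.1174  0.151 ]
top lat [0.02894977 0.09593384] mid y -0.14456936742594811 z [0.04171892 0.15009592]
```

Emit:
step_arm(
  moves=[
    {"jaw": 0.05, "dp": [-0.003, -0.005, 0], "yaw": 0},
    {"jaw": 0.05, "dp": [-0.004, -0.009, 0], "yaw": 0},
    {"jaw": 0.05, "dp": [-0.004, -0.009, -0.002], "yaw": 0},
    {"jaw": 0.05, "dp": [-0.004, -0.009, -0.004], "yaw": 0},
    {"jaw": 0.05, "dp": [-0.004, -0.009, -0.006], "yaw": 0},
  ],
)

```text
t: 12.2
ee_pos: [0.4869, -0.2117, 0.1288]
orientation: [3.14, -0.0, 1.607]
ft_force: [-1.6, 1.8, 13.6]
width: 0.166
gripper_force: 39.9
```

Emit:
step_arm(
  moves=[
    {"jaw": 0.05, "dp": [0, 0, -0.001], "yaw": 0},
    {"jaw": 0.05, "dp": [0, 0, -0.002], "yaw": 0},
    {"jaw": 0.05, "dp": [0, 0, -0.003], "yaw": 0},
    {"jaw": 0.05, "dp": [0, 0, -0.004], "yaw": 0},
    {"jaw": 0.05, "dp": [0, 0, -0.005], "yaw": 0},
  ],
)

```text
t: 12.62
ee_pos: [0.4883, -0.2117, 0.1286]
orientation: [3.137, 0.0, 1.608]
ft_force: [-4.0, 3.8, 24.4]
width: 0.167
gripper_force: 40.1
```

Touched down. I relieve the pressure, lighten the grip, then roll the slab back about its rear lower corner, checking as I go.

Emit:
step_arm(
  moves=[
    {"jaw": 0.05, "dp": [0, 0, 0.004], "yaw": 0},
    {"jaw": 0.05, "dp": [0, 0, 0.007], "yaw": 0},
    {"jaw": 0.05, "dp": [0, 0, 0.008], "yaw": 0},
    {"jaw": 0.05, "dp": [0, 0, 0.008], "yaw": 0},
    {"jaw": 0.05, "dp": [0, 0, 0.008], "yaw": 0},
  ],
  force=8,
)

```text
t: 13.03
ee_pos: [0.4859, -0.2113, 0.129]
orientation: [-3.141, -0.0, 1.607]
ft_force: [0.0, -0.8, -5.8]
width: 0.169
gripper_force: 8.0
```

Emit:
step_arm(
  moves=[
    {"jaw": 0.05, "dp": [0.006, 0, -0.0005], "yaw": 0},
    {"jaw": 0.05, "dp": [0.012, 0, -0.001], "yaw": 0},
    {"jaw": 0.05, "dp": [0.018, 0.001, -0.0015], "yaw": 0},
    {"jaw": 0.05, "dp": [0.025, 0.001, -0.002], "yaw": 0},
    {"jaw": 0.05, "dp": [0.031, 0.001, -0.003], "yaw": 0},
  ],
)

```text
t: 13.45
ee_pos: [0.5024, -0.2111, 0.1285]
orientation: [3.141, -0.0, 1.607]
ft_force: [-1.6, 1.0, 4.8]
width: 0.176
gripper_force: 8.2
```

Run:
```python
from h import *
s=r.get_state();e=s['ee_pos'];print(s['t'],e,s['ft_force'],s['width'])
l,u,n=frame(2,5);fitback('scene',e-[0.005,0,.055],l)
```

```text
13.45 [ 0.50238539 -0.21106072  0.12854039] [-1.56033277  1.03539028  4.76633163] 0.17581562252202823
scene 1089 lean(+away) 3.1 yaw 2.23 min [ 0.501  -0.3     0.0304] max [ 0.5127 -0.1211  0.144 ]
```

```bash
sed -i "s/    return im,W$/    print('   plane x at y=-.2097: z.003',(q[0]-((.003-q[2])*nn[2]+(-.2097-q[1])*nn[1])\/nn[0]).round(4),'z.12',(q[0]-((.12-q[2])*nn[2]+(-.2097-q[1])*nn[1])\/nn[0]).round(4))\n    return im,W/" h.py
python3 - <<'E'
from h import *
s=r.get_state();e=s['ee_pos']
l,u,n=frame(2,5);fitback('scene',e-[0.005,0,.055],l)
E
```

```text
scene 1054 lean(+away) 3.5 yaw 2.26 min [ 0.5014 -0.2998  0.031 ] max [ 0.5139 -0.1211  0.1435]
   plane x at y=-.2097: z.003 0.5033 z.12 0.5104
```

Emit:
step_arm(
  moves=[
    {"jaw": 0.05, "dp": [0.006, 0, -0.001], "yaw": 0},
    {"jaw": 0.05, "dp": [0.012, 0, -0.002], "yaw": 0},
    {"jaw": 0.05, "dp": [0.018, 0.001, -0.003], "yaw": 0},
    {"jaw": 0.05, "dp": [0.025, 0.001, -0.004], "yaw": 0},
    {"jaw": 0.05, "dp": [0.031, 0.001, -0.006], "yaw": 0},
  ],
)

```text
t: 13.97
ee_pos: [0.5188, -0.2106, 0.1262]
orientation: [3.139, 0.0, 1.607]
ft_force: [-0.0, 1.8, 9.5]
width: 0.197
gripper_force: 8.8
```

Run:
```python
from h import *
s=r.get_state();e=s['ee_pos'];print(s['t'],e,s['ft_force'],s['width'])
l,u,n=frame(2,5);fitback('scene',e-[0.01,0,.055],l)
```

```text
13.9667 [ 0.51884605 -0.21057458  0.12618087] [-0.04077226  1.79416111  9.51778754] 0.1971483111332161
scene 753 lean(+away) 10.4 yaw 2.24 min [ 0.5052 -0.298   0.0308] max [ 0.5272 -0.1209  0.1415]
   plane x at y=-.2097: z.003 0.5033 z.12 0.5248
```

The corner now pivots in place, but it slid 9 mm forward at the start while it was still hanging. I lift, shift back, and set it down again with light pressure before tilting.

Emit:
step_arm(
  moves=[
    {"jaw": 0.05, "dp": [-0.015, 0, 0.008], "yaw": 0},
    {"jaw": 0.05, "dp": [-0.03, -0.001, 0.015], "yaw": 0},
    {"jaw": 0.05, "dp": [-0.045, -0.001, 0.022], "yaw": 0},
    {"jaw": 0.05, "dp": [-0.058, -0.001, 0.022], "yaw": 0},
    {"jaw": 0.05, "dp": [-0.065, -0.001, 0.022], "yaw": 0},
  ],
  force=35,
)

```text
t: 14.43
ee_pos: [0.4828, -0.211, 0.136]
orientation: [-3.14, -0.0, 1.606]
ft_force: [-0.8, 0.4, -5.2]
width: 0.165
gripper_force: 34.9
```

Emit:
step_arm(
  moves=[
    {"jaw": 0.05, "dp": [0, 0, 0], "yaw": 0},
    {"jaw": 0.05, "dp": [0, 0, 0], "yaw": 0},
    {"jaw": 0.05, "dp": [0, 0, 0], "yaw": 0},
    {"jaw": 0.05, "dp": [0, 0, 0], "yaw": 0},
    {"jaw": 0.05, "dp": [0, 0, 0], "yaw": 0},
  ],
)

```text
t: 14.85
ee_pos: [0.485, -0.2109, 0.1359]
orientation: [3.142, 0.0, 1.608]
ft_force: [0.1, 0.6, -6.4]
width: 0.165
gripper_force: 34.9
```

Run:
```python
from h import *
s=r.get_state();e=s['ee_pos'];print(s['t'],e,s['ft_force'],s['width'])
l,u,n=frame(2,0);c=e-[0,0,.055]
im,W=fitback('scene',c,l)
L=W-c;m=(abs(L@l)<.12)&(W[...,2]>.03)&(abs(L[...,2])<.09)&(np.abs((L@n)-.008)<.006);P=L[m]
hg=np.percentile(P@l,[.5,99.5]);print('lat',hg,'mid y',c[1]+hg.mean(),'z',np.percentile(W[m][:,2],[1,99.5]))
```

```text
14.85 [ 0.48503479 -0.21090982  0.13585059] [ 0.13652983  0.64264741 -6.41096721] 0.1654433112023207
scene 1407 lean(+away) 0.4 yaw 2.3 min [ 0.488  -0.2997  0.0308] max [ 0.4977 -0.1211  0.1502]
   plane x at y=-.2097: z.003 0.4924 z.12 0.4933
lat [-0.0919227   0.09534179] mid y -0.2092002747788573 z [0.03174686 0.15187476]
```

Emit:
step_arm(
  moves=[
    {"jaw": 0.05, "dp": [0.003, 0, -0.003], "yaw": 0},
    {"jaw": 0.05, "dp": [0.004, 0, -0.006], "yaw": 0},
    {"jaw": 0.05, "dp": [0.004, 0, -0.009], "yaw": 0},
    {"jaw": 0.05, "dp": [0.004, 0, -0.012], "yaw": 0},
    {"jaw": 0.05, "dp": [0.004, 0, -0.014], "yaw": 0},
  ],
)

```text
t: 15.32
ee_pos: [0.4867, -0.2109, 0.1288]
orientation: [-3.141, -0.0, 1.607]
ft_force: [-0.0, 1.4, 7.2]
width: 0.165
gripper_force: 35.0
```

Emit:
step_arm(
  moves=[
    {"jaw": 0.05, "dp": [0, 0, -0.001], "yaw": 0},
    {"jaw": 0.05, "dp": [0, 0, -0.002], "yaw": 0},
    {"jaw": 0.05, "dp": [0, 0, -0.003], "yaw": 0},
    {"jaw": 0.05, "dp": [0, 0, -0.003], "yaw": 0},
    {"jaw": 0.05, "dp": [0, 0, -0.003], "yaw": 0},
  ],
)

```text
t: 15.73
ee_pos: [0.487, -0.2109, 0.1288]
orientation: [3.14, -0.0, 1.607]
ft_force: [-1.0, 2.0, 8.8]
width: 0.164
gripper_force: 35.0
```

Emit:
step_arm(
  moves=[
    {"jaw": 0.05, "dp": [0, 0, 0], "yaw": 0},
    {"jaw": 0.05, "dp": [0.006, 0, 0], "yaw": 0},
    {"jaw": 0.05, "dp": [0.012, 0, -0.001], "yaw": 0},
    {"jaw": 0.05, "dp": [0.018, 0.001, -0.002], "yaw": 0},
    {"jaw": 0.05, "dp": [0.025, 0.001, -0.003], "yaw": 0},
  ],
  force=8,
)

```text
t: 16.15
ee_pos: [0.5008, -0.2105, 0.1277]
orientation: [3.138, 0.0, 1.608]
ft_force: [-1.3, 2.1, 8.8]
width: 0.185
gripper_force: 8.5
```

Emit:
step_arm(
  moves=[
    {"jaw": 0.05, "dp": [0.006, 0, -0.001], "yaw": 0},
    {"jaw": 0.05, "dp": [0.012, 0, -0.002], "yaw": 0},
    {"jaw": 0.05, "dp": [0.018, 0, -0.004], "yaw": 0},
    {"jaw": 0.05, "dp": [0.025, 0.001, -0.005], "yaw": 0},
    {"jaw": 0.05, "dp": [0.031, 0.001, -0.007], "yaw": 0},
  ],
)

```text
t: 16.57
ee_pos: [0.5172, -0.21, 0.1244]
orientation: [3.137, 0.001, 1.608]
ft_force: [0.2, 2.4, 9.8]
width: 0.209
gripper_force: 9.0
```

Run:
```python
from h import *
s=r.get_state();e=s['ee_pos'];print(s['t'],e,s['ft_force'],s['width'])
l,u,n=frame(2,5);fitback('scene',e-[0.01,0,.055],l)
```

```text
16.5667 [ 0.5172237  -0.20997116  0.12444746] [0.18975779 2.38214657 9.83090556] 0.20894563927569484
scene 630 lean(+away) 13.6 yaw 2.24 min [ 0.4983 -0.2968  0.0309] max [ 0.526  -0.1201  0.14  ]
   plane x at y=-.2097: z.003 0.4945 z.12 0.5229
```

The corner stayed at x=0.4945 as planned, lean 13.6°. I continue to 27°.

Emit:
step_arm(
  moves=[
    {"jaw": 0.05, "dp": [0.006, 0, -0.002], "yaw": 0},
    {"jaw": 0.05, "dp": [0.012, 0, -0.004], "yaw": 0},
    {"jaw": 0.05, "dp": [0.018, 0, -0.0065], "yaw": 0},
    {"jaw": 0.05, "dp": [0.024, 0.001, -0.009], "yaw": 0},
    {"jaw": 0.05, "dp": [0.03, 0.001, -0.012], "yaw": 0},
  ],
)

```text
t: 17.03
ee_pos: [0.5333, -0.2094, 0.1189]
orientation: [3.135, 0.001, 1.608]
ft_force: [2.5, 3.4, 9.6]
width: 0.235
gripper_force: 10.0
```

Emit:
step_arm(
  moves=[
    {"jaw": 0.05, "dp": [0.006, 0, -0.003], "yaw": 0},
    {"jaw": 0.05, "dp": [0.012, 0, -0.006], "yaw": 0},
    {"jaw": 0.05, "dp": [0.017, 0, -0.008], "yaw": 0},
    {"jaw": 0.05, "dp": [0.022, 0.001, -0.01], "yaw": 0},
    {"jaw": 0.05, "dp": [0.025, 0.001, -0.011], "yaw": 0},
  ],
)

```text
t: 17.45
ee_pos: [0.5446, -0.2091, 0.1136]
orientation: [3.137, 0.001, 1.608]
ft_force: [-2.6, 2.7, 19.4]
width: 0.255
gripper_force: 12.5
```

Run:
```python
from h import *
s=r.get_state();e=s['ee_pos'];print(s['t'],e,s['ft_force'],s['width'])
l,u,n=frame(2,5);fitback('scene',e-[0.02,0,.055],l);fitback('top',e-[0.02,0,.055],l)
```

```text
17.45 [ 0.54460033 -0.20909872  0.11355827] [-2.62101901  2.73410802 19.40970203] 0.2552885706448451
scene 345 lean(+away) 20.0 yaw 3.07 min [ 0.512  -0.18    0.0445] max [ 0.5553 -0.1192  0.1353]
   plane x at y=-.2097: z.003 0.5057 z.12 0.5483
top 149 lean(+away) 41.5 yaw 16.02 min [ 0.5264 -0.143   0.1072] max [ 0.5521 -0.1187  0.1378]
   plane x at y=-.2097: z.003 0.4493 z.12 0.5569
```

The force rise shows the foot has landed. I relieve the pressure and open slowly.

Emit:
step_arm(
  moves=[
    {"jaw": 0.05, "dp": [0, 0, 0.002], "yaw": 0},
    {"jaw": 0.2, "dp": [0.001, 0, 0.004], "yaw": 0},
    {"jaw": 0.25, "dp": [0.001, 0, 0.004], "yaw": 0},
    {"jaw": 0.27, "dp": [0.001, 0, 0.004], "yaw": 0},
    {"jaw": 0.29, "dp": [0.001, 0, 0.004], "yaw": 0},
  ],
)

```text
t: 17.97
ee_pos: [0.5432, -0.2093, 0.113]
orientation: [3.141, 0.001, 1.607]
ft_force: [0.3, 0.6, 1.1]
width: 0.284
gripper_force: 0.3
```

Emit:
step_arm(
  moves=[
    {"jaw": 0.31, "dp": [0, 0, 0], "yaw": 0},
    {"jaw": 0.33, "dp": [0, 0, 0], "yaw": 0},
    {"jaw": 0.36, "dp": [0, 0, 0], "yaw": 0},
    {"jaw": 0.4, "dp": [0, 0, 0], "yaw": 0},
    {"jaw": 0.45, "dp": [0, 0, 0], "yaw": 0},
  ],
)

```text
t: 18.38
ee_pos: [0.5426, -0.209, 0.1128]
orientation: [-3.141, -0.0, 1.607]
ft_force: [0.6, -0.2, 0.1]
width: 0.429
gripper_force: 0.0
```

Emit:
step_arm(
  moves=[
    {"jaw": 0.5, "dp": [0, 0, 0], "yaw": 0},
    {"jaw": 0.6, "dp": [0, 0, 0], "yaw": 0},
    {"jaw": 0.6, "dp": [0, 0, 0], "yaw": 0},
    {"jaw": 0.6, "dp": [0, 0, 0], "yaw": 0},
    {"jaw": 0.6, "dp": [0, 0, 0], "yaw": 0},
  ],
)

```text
t: 18.8
ee_pos: [0.5428, -0.209, 0.113]
orientation: [3.142, -0.0, 1.607]
ft_force: [-0.1, -0.0, -0.9]
width: 0.599
gripper_force: 0.0
```

Emit:
step_arm(
  moves=[
    {"jaw": 0.6, "dp": [0, 0, 0.03], "yaw": 0},
    {"jaw": 0.6, "dp": [0, 0, 0.08], "yaw": 0},
    {"jaw": 0.6, "dp": [0, 0, 0.15], "yaw": 0},
    {"jaw": 0.6, "dp": [0, 0, 0.22], "yaw": 0},
    {"jaw": 0.6, "dp": [0, 0, 0.3], "yaw": 0},
  ],
)

```text
t: 19.22
ee_pos: [0.5418, -0.2086, 0.2637]
orientation: [-3.139, -0.001, 1.607]
ft_force: [2.1, -0.5, -1.6]
width: 0.605
gripper_force: 0.0
```

Emit:
step_arm(
  moves=[
    {"jaw": 0.6, "dp": [0, 0.08, 0], "yaw": 0},
    {"jaw": 0.6, "dp": [0, 0.16, 0], "yaw": 0},
    {"jaw": 0.6, "dp": [0, 0.24, 0], "yaw": 0},
    {"jaw": 0.6, "dp": [0, 0.32, 0], "yaw": 0},
    {"jaw": 0.6, "dp": [0, 0.36, 0], "yaw": 0},
  ],
)

```text
t: 19.63
ee_pos: [0.5425, -0.0229, 0.2628]
orientation: [-3.141, -0.003, 1.613]
ft_force: [-0.0, -0.6, -0.0]
width: 0.599
gripper_force: 0.0
```

Run:
```python
from h import *
l,u,n=frame(2.05,27);R=np.array([.4944,-.2094,.003]);c=R+.07*u-.008*n
im,W=fitback('scene',c,l);a=im[150:420,60:330]
im2,W2=fitback('top',c,l);b=im2[90:360,280:550]
save(cv2.resize(np.hstack([a,b]),None,fx=1.45,fy=1.45),'fin.png')
for W in(W,W2):
    L=W-c;m=(abs(L@l)<.12)&(abs(L@u)<.085)&(abs(L@n)<.014)&(W[...,2]>.012);P=L[m]
    print('lat',np.percentile(P@l,[.5,99.5]),'up',np.percentile(P@u,[.5,99.5]))
```

```text
scene 401 lean(+away) -59.9 yaw 1.65 min [ 0.5417 -0.2968  0.1247] max [ 0.5596 -0.1185  0.135 ]
   plane x at y=-.2097: z.003 0.7706 z.12 0.5684
top 761 lean(+away) 27.5 yaw 1.94 min [ 0.4879 -0.2982  0.0312] max [ 0.548  -0.1188  0.1377]
   plane x at y=-.2097: z.003 0.4748 z.12 0.5358
lat [-0.09269861  0.09489392] up [-0.05834956  0.07252251]
lat [-0.09356548  0.09438962] up [-0.06659678  0.0726865 ]
```

View pics/fin.png

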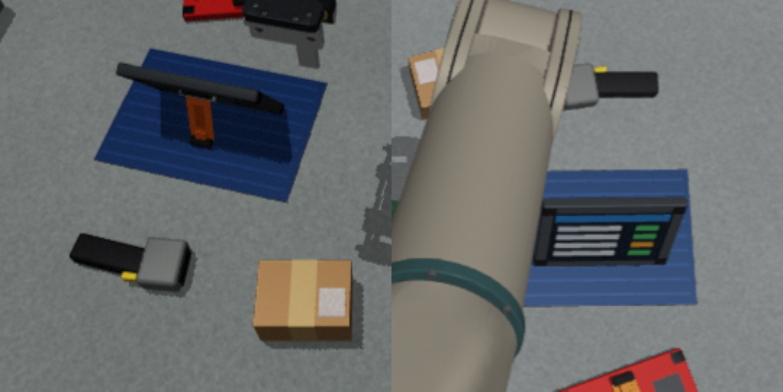

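The final view shows the tablet standing on its stand on the mat (left px 200,95), with the screen towards the robot (right px 610,235). It leans 27.5° at yaw 1.9° against the mat's 2.05°, centred within about 1 mm sideways. The carton and scanner are where they were.

```bash
python3 -c "
from workcell import ticket;print(ticket.job_done())"
```

```text
the job is handed in; nothing more can be done
None
```

The job is handed in: the tablet stands by itself in the middle of the mat on its fully opened kickstand, square to it, screen towards the robot and released, in about 20 s; the verdict was not shown, and one early fingertip touch on the tablet's back read 32 N.

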